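# Find the tin with the brass paperweight by feel

### The job

Three identical closed tins stand on the cork mat; one has a solid brass paperweight inside, the others light wooden ones. To find the brass one by feel, go from the robot's left to its right, lifting each tin clear of the mat in turn and standing it back in its own place before taking the next. Set tins down upright without dropping them, and leave everything else on the desk where it is. Finish still holding the heaviest tin upright and still, its underside at least 10 cm above the mat, with the other two standing upright on the mat.

Things in the scene. Friction and masses are not known exactly. Their poses are not given: they have to be found in the camera images.
- mat: flat cork mat fixed to the desk, 240 (its x) x 420 (its y) x 4 mm thick, origin at the centre of its underside, on the desk surface. The three tins stand in a row along its y axis, near y = +130, 0 and -130 mm in the mat's frame (each up to 12 mm off in y and 30 mm in x); mat +y end is the robot's left (it is turned by at most 0.25 rad)
- tin_a: one of three tins alike: closed upright plain metal cylinder, 56 mm diameter (lid rim 57), 70 mm high, rigid, lid stays on. Origin: centre of underside; z up its axis. Inside, unseen, lies a loose paperweight with a few mm of play sideways: the tin with the brass one weighs 350 to 520 g in all, the others 105 to 165 g. The name tells neither place nor weight
- tin_b: one of three tins alike: closed upright plain metal cylinder, 56 mm diameter (lid rim 57), 70 mm high, rigid, lid stays on. Origin: centre of underside; z up its axis. Inside, unseen, lies a loose paperweight with a few mm of play sideways: the tin with the brass one weighs 350 to 520 g in all, the others 105 to 165 g. The name tells neither place nor weight
- tin_c: one of three tins alike: closed upright plain metal cylinder, 56 mm diameter (lid rim 57), 70 mm high, rigid, lid stays on. Origin: centre of underside; z up its axis. Inside, unseen, lies a loose paperweight with a few mm of play sideways: the tin with the brass one weighs 350 to 520 g in all, the others 105 to 165 g. The name tells neither place nor weight
- pen: press-button pen lying on the mat along its edge nearest the robot, 147 mm long, 12 mm high over the clip; origin under its middle, x along it. Leave alone
- eraser: white eraser lying on the mat near its far edge, 22 x 48 x 12 mm, origin centre of underside. Leave alone
- jar: glass jar with closed lid, 68 mm diameter, 100 mm high, beyond the mat; origin centre of underside. Leave alone
- cup: white ceramic cup, 80 mm diameter at the rim, 85 mm high, beyond the mat; origin centre of underside. Leave alone
- tape_dispenser: red plastic tape dispenser, 140 (x) x 50 x 89 mm high, beyond the mat; origin centre of underside. Leave alone
- phone_stand: aluminium phone stand, 100 x 75 x 125 mm high, to the robot's right of the mat; origin centre of underside. Leave alone
- note_holder: black plastic sticky-note holder, 88 x 88 x 42 mm high, to the robot's left of the mat; origin centre of underside. Leave alone

How it is judged:
On the way, in this order (a step that is already met when the one before it is completed fails the run):
1. the left tin is held up clear of the mat in its place, the other two standing in theirs ((((height (world z) of tin_a above 0.014 m and angle between tin_a's own z axis and vertical below 0.3 rad and contact force between tin_a and the fingers above 0.5 N and contact force between tin_a and mat below 0.05 N) and y of tin_a in the frame of mat above 0.065 m and (height (world z) of tin_b below 0.008 m and angle between tin_b's own z axis and vertical below 0.1 rad and x of tin_b in the frame of mat between -0.1 and 0.1 m and y of tin_b in the frame of mat between -0.19 and 0.19 m) and (height (world z) of tin_c below 0.008 m and angle between tin_c's own z axis and vertical below 0.1 rad and x of tin_c in the frame of mat between -0.1 and 0.1 m and y of tin_c in the frame of mat between -0.19 and 0.19 m) and ((y of tin_b in the frame of mat between -0.065 and 0.065 m and y of tin_c in the frame of mat below -0.065 m) or (y of tin_c in the frame of mat between -0.065 and 0.065 m and y of tin_b in the frame of mat below -0.065 m))) or ((height (world z) of tin_b above 0.014 m and angle between tin_b's own z axis and vertical below 0.3 rad and contact force between tin_b and the fingers above 0.5 N and contact force between tin_b and mat below 0.05 N) and y of tin_b in the frame of mat above 0.065 m and (height (world z) of tin_a below 0.008 m and angle between tin_a's own z axis and vertical below 0.1 rad and x of tin_a in the frame of mat between -0.1 and 0.1 m and y of tin_a in the frame of mat between -0.19 and 0.19 m) and (height (world z) of tin_c below 0.008 m and angle between tin_c's own z axis and vertical below 0.1 rad and x of tin_c in the frame of mat between -0.1 and 0.1 m and y of tin_c in the frame of mat between -0.19 and 0.19 m) and ((y of tin_a in the frame of mat between -0.065 and 0.065 m and y of tin_c in the frame of mat below -0.065 m) or (y of tin_c in the frame of mat between -0.065 and 0.065 m and y of tin_a in the frame of mat below -0.065 m))) or ((height (world z) of tin_c above 0.014 m and angle between tin_c's own z axis and vertical below 0.3 rad and contact force between tin_c and the fingers above 0.5 N and contact force between tin_c and mat below 0.05 N) and y of tin_c in the frame of mat above 0.065 m and (height (world z) of tin_a below 0.008 m and angle between tin_a's own z axis and vertical below 0.1 rad and x of tin_a in the frame of mat between -0.1 and 0.1 m and y of tin_a in the frame of mat between -0.19 and 0.19 m) and (height (world z) of tin_b below 0.008 m and angle between tin_b's own z axis and vertical below 0.1 rad and x of tin_b in the frame of mat between -0.1 and 0.1 m and y of tin_b in the frame of mat between -0.19 and 0.19 m) and ((y of tin_a in the frame of mat between -0.065 and 0.065 m and y of tin_b in the frame of mat below -0.065 m) or (y of tin_b in the frame of mat between -0.065 and 0.065 m and y of tin_a in the frame of mat below -0.065 m))))), for 0.2 s.
2. the middle tin is held up clear of the mat in its place, the other two standing in theirs ((((height (world z) of tin_a above 0.014 m and angle between tin_a's own z axis and vertical below 0.3 rad and contact force between tin_a and the fingers above 0.5 N and contact force between tin_a and mat below 0.05 N) and y of tin_a in the frame of mat between -0.065 and 0.065 m and (height (world z) of tin_b below 0.008 m and angle between tin_b's own z axis and vertical below 0.1 rad and x of tin_b in the frame of mat between -0.1 and 0.1 m and y of tin_b in the frame of mat between -0.19 and 0.19 m) and (height (world z) of tin_c below 0.008 m and angle between tin_c's own z axis and vertical below 0.1 rad and x of tin_c in the frame of mat between -0.1 and 0.1 m and y of tin_c in the frame of mat between -0.19 and 0.19 m) and ((y of tin_b in the frame of mat above 0.065 m and y of tin_c in the frame of mat below -0.065 m) or (y of tin_c in the frame of mat above 0.065 m and y of tin_b in the frame of mat below -0.065 m))) or ((height (world z) of tin_b above 0.014 m and angle between tin_b's own z axis and vertical below 0.3 rad and contact force between tin_b and the fingers above 0.5 N and contact force between tin_b and mat below 0.05 N) and y of tin_b in the frame of mat between -0.065 and 0.065 m and (height (world z) of tin_a below 0.008 m and angle between tin_a's own z axis and vertical below 0.1 rad and x of tin_a in the frame of mat between -0.1 and 0.1 m and y of tin_a in the frame of mat between -0.19 and 0.19 m) and (height (world z) of tin_c below 0.008 m and angle between tin_c's own z axis and vertical below 0.1 rad and x of tin_c in the frame of mat between -0.1 and 0.1 m and y of tin_c in the frame of mat between -0.19 and 0.19 m) and ((y of tin_a in the frame of mat above 0.065 m and y of tin_c in the frame of mat below -0.065 m) or (y of tin_c in the frame of mat above 0.065 m and y of tin_a in the frame of mat below -0.065 m))) or ((height (world z) of tin_c above 0.014 m and angle between tin_c's own z axis and vertical below 0.3 rad and contact force between tin_c and the fingers above 0.5 N and contact force between tin_c and mat below 0.05 N) and y of tin_c in the frame of mat between -0.065 and 0.065 m and (height (world z) of tin_a below 0.008 m and angle between tin_a's own z axis and vertical below 0.1 rad and x of tin_a in the frame of mat between -0.1 and 0.1 m and y of tin_a in the frame of mat between -0.19 and 0.19 m) and (height (world z) of tin_b below 0.008 m and angle between tin_b's own z axis and vertical below 0.1 rad and x of tin_b in the frame of mat between -0.1 and 0.1 m and y of tin_b in the frame of mat between -0.19 and 0.19 m) and ((y of tin_a in the frame of mat above 0.065 m and y of tin_b in the frame of mat below -0.065 m) or (y of tin_b in the frame of mat above 0.065 m and y of tin_a in the frame of mat below -0.065 m))))), for 0.2 s.
3. the right tin is held up clear of the mat in its place, the other two standing in theirs ((((height (world z) of tin_a above 0.014 m and angle between tin_a's own z axis and vertical below 0.3 rad and contact force between tin_a and the fingers above 0.5 N and contact force between tin_a and mat below 0.05 N) and y of tin_a in the frame of mat below -0.065 m and (height (world z) of tin_b below 0.008 m and angle between tin_b's own z axis and vertical below 0.1 rad and x of tin_b in the frame of mat between -0.1 and 0.1 m and y of tin_b in the frame of mat between -0.19 and 0.19 m) and (height (world z) of tin_c below 0.008 m and angle between tin_c's own z axis and vertical below 0.1 rad and x of tin_c in the frame of mat between -0.1 and 0.1 m and y of tin_c in the frame of mat between -0.19 and 0.19 m) and ((y of tin_b in the frame of mat above 0.065 m and y of tin_c in the frame of mat between -0.065 and 0.065 m) or (y of tin_c in the frame of mat above 0.065 m and y of tin_b in the frame of mat between -0.065 and 0.065 m))) or ((height (world z) of tin_b above 0.014 m and angle between tin_b's own z axis and vertical below 0.3 rad and contact force between tin_b and the fingers above 0.5 N and contact force between tin_b and mat below 0.05 N) and y of tin_b in the frame of mat below -0.065 m and (height (world z) of tin_a below 0.008 m and angle between tin_a's own z axis and vertical below 0.1 rad and x of tin_a in the frame of mat between -0.1 and 0.1 m and y of tin_a in the frame of mat between -0.19 and 0.19 m) and (height (world z) of tin_c below 0.008 m and angle between tin_c's own z axis and vertical below 0.1 rad and x of tin_c in the frame of mat between -0.1 and 0.1 m and y of tin_c in the frame of mat between -0.19 and 0.19 m) and ((y of tin_a in the frame of mat above 0.065 m and y of tin_c in the frame of mat between -0.065 and 0.065 m) or (y of tin_c in the frame of mat above 0.065 m and y of tin_a in the frame of mat between -0.065 and 0.065 m))) or ((height (world z) of tin_c above 0.014 m and angle between tin_c's own z axis and vertical below 0.3 rad and contact force between tin_c and the fingers above 0.5 N and contact force between tin_c and mat below 0.05 N) and y of tin_c in the frame of mat below -0.065 m and (height (world z) of tin_a below 0.008 m and angle between tin_a's own z axis and vertical below 0.1 rad and x of tin_a in the frame of mat between -0.1 and 0.1 m and y of tin_a in the frame of mat between -0.19 and 0.19 m) and (height (world z) of tin_b below 0.008 m and angle between tin_b's own z axis and vertical below 0.1 rad and x of tin_b in the frame of mat between -0.1 and 0.1 m and y of tin_b in the frame of mat between -0.19 and 0.19 m) and ((y of tin_a in the frame of mat above 0.065 m and y of tin_b in the frame of mat between -0.065 and 0.065 m) or (y of tin_b in the frame of mat above 0.065 m and y of tin_a in the frame of mat between -0.065 and 0.065 m))))), for 0.2 s.
At the end, for the whole second after the job is handed in: The heavy tin is held in the fingers, still, within 0.3 rad of upright, underside over 9 cm above the mat, resting on nothing; the two light tins (under 2.5 N each on the mat) stand upright (0.1 rad), let go and at rest on the mat; no other thing has moved over 3 cm (((height (world z) of tin_a above 0.094 m and angle between tin_a's own z axis and vertical below 0.3 rad and linear speed of tin_a below 0.03 m/s and contact force between tin_a and the fingers above 1 N and (contact force between tin_a and mat below 0.05 N and contact force between tin_a and tin_b below 0.05 N and contact force between tin_a and tin_c below 0.05 N and contact force between tin_a and pen below 0.05 N and contact force between tin_a and eraser below 0.05 N and contact force between tin_a and jar below 0.05 N and contact force between tin_a and cup below 0.05 N and contact force between tin_a and tape_dispenser below 0.05 N and contact force between tin_a and phone_stand below 0.05 N and contact force between tin_a and note_holder below 0.05 N) and ((height (world z) of tin_b below 0.008 m and angle between tin_b's own z axis and vertical below 0.1 rad and x of tin_b in the frame of mat between -0.1 and 0.1 m and y of tin_b in the frame of mat between -0.19 and 0.19 m) and linear speed of tin_b below 0.02 m/s and contact force between tin_b and the fingers below 0.05 N and contact force between tin_b and mat below 2.5 N) and ((height (world z) of tin_c below 0.008 m and angle between tin_c's own z axis and vertical below 0.1 rad and x of tin_c in the frame of mat between -0.1 and 0.1 m and y of tin_c in the frame of mat between -0.19 and 0.19 m) and linear speed of tin_c below 0.02 m/s and contact force between tin_c and the fingers below 0.05 N and contact force between tin_c and mat below 2.5 N)) or (height (world z) of tin_b above 0.094 m and angle between tin_b's own z axis and vertical below 0.3 rad and linear speed of tin_b below 0.03 m/s and contact force between tin_b and the fingers above 1 N and (contact force between tin_b and mat below 0.05 N and contact force between tin_b and tin_a below 0.05 N and contact force between tin_b and tin_c below 0.05 N and contact force between tin_b and pen below 0.05 N and contact force between tin_b and eraser below 0.05 N and contact force between tin_b and jar below 0.05 N and contact force between tin_b and cup below 0.05 N and contact force between tin_b and tape_dispenser below 0.05 N and contact force between tin_b and phone_stand below 0.05 N and contact force between tin_b and note_holder below 0.05 N) and ((height (world z) of tin_a below 0.008 m and angle between tin_a's own z axis and vertical below 0.1 rad and x of tin_a in the frame of mat between -0.1 and 0.1 m and y of tin_a in the frame of mat between -0.19 and 0.19 m) and linear speed of tin_a below 0.02 m/s and contact force between tin_a and the fingers below 0.05 N and contact force between tin_a and mat below 2.5 N) and ((height (world z) of tin_c below 0.008 m and angle between tin_c's own z axis and vertical below 0.1 rad and x of tin_c in the frame of mat between -0.1 and 0.1 m and y of tin_c in the frame of mat between -0.19 and 0.19 m) and linear speed of tin_c below 0.02 m/s and contact force between tin_c and the fingers below 0.05 N and contact force between tin_c and mat below 2.5 N)) or (height (world z) of tin_c above 0.094 m and angle between tin_c's own z axis and vertical below 0.3 rad and linear speed of tin_c below 0.03 m/s and contact force between tin_c and the fingers above 1 N and (contact force between tin_c and mat below 0.05 N and contact force between tin_c and tin_a below 0.05 N and contact force between tin_c and tin_b below 0.05 N and contact force between tin_c and pen below 0.05 N and contact force between tin_c and eraser below 0.05 N and contact force between tin_c and jar below 0.05 N and contact force between tin_c and cup below 0.05 N and contact force between tin_c and tape_dispenser below 0.05 N and contact force between tin_c and phone_stand below 0.05 N and contact force between tin_c and note_holder below 0.05 N) and ((height (world z) of tin_a below 0.008 m and angle between tin_a's own z axis and vertical below 0.1 rad and x of tin_a in the frame of mat between -0.1 and 0.1 m and y of tin_a in the frame of mat between -0.19 and 0.19 m) and linear speed of tin_a below 0.02 m/s and contact force between tin_a and the fingers below 0.05 N and contact force between tin_a and mat below 2.5 N) and ((height (world z) of tin_b below 0.008 m and angle between tin_b's own z axis and vertical below 0.1 rad and x of tin_b in the frame of mat between -0.1 and 0.1 m and y of tin_b in the frame of mat between -0.19 and 0.19 m) and linear speed of tin_b below 0.02 m/s and contact force between tin_b and the fingers below 0.05 N and contact force between tin_b and mat below 2.5 N))) and distance of each of pen, eraser, jar, cup, tape_dispenser, phone_stand, note_holder from where it was at the start of the episode below 0.03 m); the arm keeps its last pose, push and grip.
It fails at once if a bystander is pushed more than 3 cm from its place (distance of any of pen, eraser, jar, cup, tape_dispenser, phone_stand, note_holder from where it was at the start of the episode above 0.03 m).
It fails at once if a tin or an upright bystander is knocked over (angle between any of tin_a, tin_b, tin_c, jar, cup, tape_dispenser, phone_stand's own z axis and vertical above 0.7 rad).
It fails at once if a tin is let fall from more than about 2 cm ((linear speed of tin_a above 0.6 m/s and contact force between tin_a and the fingers below 0.05 N) or (linear speed of tin_b above 0.6 m/s and contact force between tin_b and the fingers below 0.05 N) or (linear speed of tin_c above 0.6 m/s and contact force between tin_c and the fingers below 0.05 N)).
It also fails if it takes over 58 s, if anything falls off the work surface, if the arm or the gripper's body presses on something with over 40 N, if the wrist force passes 120 N, or if a joint passes its speed limit or range.

### The arm

A 6-joint arm with a two-finger parallel gripper is mounted at the origin on the work surface. World frame = base frame: x ahead of the robot, y to its left, z up, the work surface at z = 0. Lengths are in m, angles in rad, forces in N, time in s.
With the tool pointing down it reaches from about 0.35 to 0.775 m from the base axis. Payload 7.3 kg.
Tool frame: the origin (TCP) lies at the centre of the arm's flange, where the gripper is bolted on; the fingertips stand 178 mm ahead of it and the grasp point (between the pads) lies 159 mm ahead of it; z points along the fingers, y is the line along which they close (so a half turn about z gives the same grasp; the last joint's range is limited). The gripper opens to 92 mm and grips with 3 to 60 N. Pads are 19 mm wide; open, the fingers measure 130 mm over their backs; the gripper's body (75 mm by 190 mm) begins 47 mm behind the grasp point.
Start: joints at [-1.301, 0.342, 1.524, -0, 1.275, -0.146], TCP at [0.212, -0.48, 0.405] pointing down, gripper open.
Joint ranges: [-2.53, 2.53], [-0.77, 2.02], [0.04, 2.7], [-1, 4.14], [0.28, 2.66], [-3.11, 3.11]. Speed limits (rad/s): [2.57, 2.57, 3.14, 3.14, 3.14, 3.14].

### API

Orientations are given as [roll, pitch, yaw] about the fixed x, y, z axes, in that order (R = Rz(yaw) Ry(pitch) Rx(roll)).
In Python, from cell import telemetry, vision, ticket gives the robot as it stands.
- The arm moves only by the shell command python3 -m crank 'ROWS' [FORCE]. ROWS is JSON, a list of rows, each a list of 5 numbers: the gripper command: -1 is shut, 1 is fully open, values between are in proportion, then the shift along the tool's x, y, z in mm, then the turn about the tool's z in rad. In form: [[fingers, dx, dy, dz, roll], ...]. A call has 1 to 12 rows; each row is the pose to reach, as a shift and turn from the pose commanded when the call began, along the tool's axes at that moment; what a row does not reach only later rows make up. A row lasts 1/12 s, in which the tool goes at most 41.7 mm and 7.16 degrees, less where a joint would pass 70% of its speed; a pose out of reach is approached as far as the arm can. A call with a gripper value outside its range is refused whole. The fingers move at their own pace and stop on an object; FORCE is the grip in N (left out, the last holds). Time passes only in rows, so rows that repeat a pose let the fingers close. It gives the time, the measured TCP pose, the force, the opening and the grip force at its end, in the units of the state.
- telemetry.observe(): the state, without advancing time (a new reading comes with each control period).
- vision.read_camera(name): name is "side" or "top" or "wrist"; returns (picture, depth): 400x640x3 uint8, red, green, blue; 400x640 float32, m along the optical axis (not along the pixel's ray), 0 where there is no reading.
- vision.get_calibration(name): a dict with "camera_matrix" (3x3 intrinsics, pixels), "dist" ([k1, k2, p1, p2, k3] as OpenCV has them; the pictures are not rectified), "rvec" (rotation vector, rad) and "tvec" (3), from world to camera coordinates, as OpenCV has them. Camera axes: x right, y down, z forward; pixel columns grow to the right and rows downward; lengths in m; the calibration is good to about 2 mm. A picture is of the moment at which its call begins: read the wrist's pose just before it. get_calibration takes no time and is no camera call; for the wrist camera it gives the pose at the moment of the call.
- ticket.hand_in(): hands the job in; it is judged then, once.
The state is a dict: "time": time; "qpos": joint angles; "qvel": joint speeds; "joint_efforts": joint torques, N m; "tool_pos": TCP position; "tool_rot": TCP orientation; "contact_force": force on the tool from outside, world axes, zero at the start; "torque": the same for the moment, N m; "opening": finger opening in m; "grip_force": force on a finger pad.
Only numpy, scipy, OpenCV 4.12 (cv2) and the standard library are available. Lean on these libraries where they do the work, as an engineer would, in place of code of your own. Each camera call takes 0.05 s, during which the arm holds its last target. There are 200 camera calls.

## Working session

There is one attempt and no reset: what is moved stays moved. The work goes in short steps, Python scripts to look and compute and a shell command to move; the robot and the scene stay as the last step left them, time stands still between calls to the robot, and variables do not carry over. Pictures are saved under pics/ and viewed, at most 10 in all, crops included, and the job is handed in when it is done.

```bash
mkdir -p pics
cat > h.py <<'E'
import numpy as np, cv2
from cell import telemetry, vision
def world(name,depth,cal,uv):
    uv=np.asarray(uv,float).reshape(-1,2)
    K=np.array(cal["camera_matrix"]);R=cv2.Rodrigues(np.array(cal["rvec"],float))[0];t=np.array(cal["tvec"],float).ravel()
    n=cv2.undistortPoints(uv.reshape(-1,1,2),K,np.array(cal["dist"],float)).reshape(-1,2)
    d=depth[uv[:,1].astype(int),uv[:,0].astype(int)]
    return (np.c_[n,np.ones(len(n))]*d[:,None]-t)@R
E
python3 - <<'E'
from h import *
s=telemetry.observe();print({k:np.round(v,3) for k,v in s.items()})
im,d=vision.read_camera("top");cal=vision.get_calibration("top")
cv2.imwrite("pics/top.png",im[:,:,::-1])
vv,uu=np.nonzero(d>0);P=world("top",d,cal,np.c_[uu,vv])
z=np.zeros((400,640),np.uint8)
ok=(abs(P[:,2]-.074)<.006);z[vv[ok],uu[ok]]=255
n,l,st,c=cv2.connectedComponentsWithStats(z)
for i in range(1,n):
    if st[i,4]>60:
        q=P[(l[vv,uu]==i)];print(c[i],st[i],np.round(np.median(q,0),4),np.round((q.min(0)+q.max(0))/2,4),np.round(np.ptp(q,0),3))
E
```

```text
{'time': np.float64(0.0), 'qpos': array([-1.301,  0.343,  1.525, -0.   ,  1.275, -0.146]), 'qvel': array([ 0.001,  0.   , -0.002, -0.002, -0.   ,  0.   ]), 'joint_efforts': array([ 1.0000e-03, -4.3124e+01, -2.4422e+01,  7.2000e-02,  5.6000e-02,
       -0.0000e+00]), 'tool_pos': array([ 0.212, -0.48 ,  0.404]), 'tool_rot': array([-3.14 , -0.   ,  0.416]), 'contact_force': array([ 0.037, -0.294,  0.406]), 'torque': array([-0.008, -0.017,  0.017]), 'grip_force': np.float64(0.0), 'opening': np.float64(0.092)}
[432.05924479  18.4905599 ] [ 390    0   88   41 3072] [ 1.016  -0.2351  0.0747] [ 1.0152 -0.241   0.074 ] [0.107 0.208 0.012]
[536.19607843  14.31372549] [528   0  26  22 102] [ 1.0249 -0.4929  0.0742] [ 1.0391 -0.5106  0.074 ] [0.055 0.061 0.012]
[367.51282051 109.80769231] [350 104  30  22  78] [ 0.7936 -0.076   0.075 ] [ 0.7762 -0.0647  0.0742] [0.051 0.068 0.011]
[ 41.33078394 140.5334608 ] [  0 134  80  20 523] [0.7383 0.7165 0.0764] [0.7276 0.7264 0.0753] [0.049 0.218 0.009]
[280.12037037 146.81481481] [267 138  26  16 108] [0.703  0.1313 0.0724] [0.7078 0.1347 0.0741] [0.033 0.059 0.012]
[221.12096774 167.43548387] [204 151  26  26 124] [0.6533 0.2656 0.0737] [0.6695 0.2828 0.0741] [0.059 0.059 0.011]
[ 46.79322854 227.09915357] [  0 155  83  88 827] [0.5094 0.6901 0.0764] [0.5954 0.7106 0.0751] [0.206 0.218 0.01 ]
[447.08       177.53333333] [433 173  31   9  75] [ 0.6258 -0.2497  0.0738] [ 0.6264 -0.2532  0.074 ] [0.016 0.068 0.012]
[361.51789474 185.67368421] [350 174  24  25 475] [ 0.6097 -0.053   0.0742] [ 0.61   -0.0533  0.074 ] [0.055 0.053 0.011]
[306.64989518 200.52830189] [295 189  25  25 477] [0.5781 0.0724 0.0742] [0.5779 0.0723 0.0742] [0.055 0.055 0.01 ]
[250.49591837 222.31020408] [238 210  26  25 490] [0.5314 0.2026 0.0742] [0.5319 0.2025 0.0738] [0.055 0.057 0.011]
```

View pics/top.png

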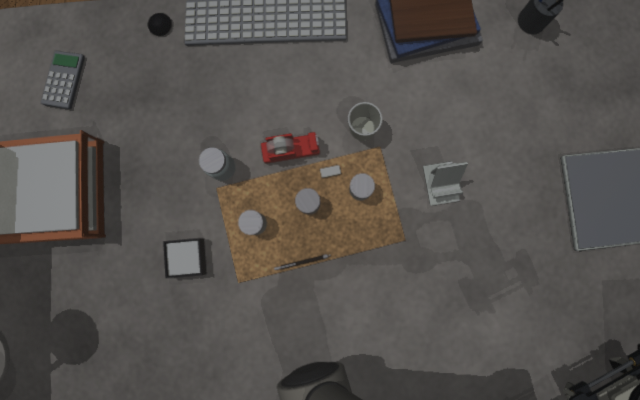

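Tins were found with tops at z≈0.074, as expected: left (0.532, 0.2025), middle (0.578, 0.072) and right (0.610, -0.053). The picture shows them at pixels (250,222), (307,200) and (361,186). The eraser is at (330,172) and the pen at (300,262). I'll grasp with the fingers closing along world x (yaw π/2).

```bash
python3 -m crank '[[1,503,-302,0,-1.155],[1,503,-302,0,-1.155],[1,503,-302,0,-1.155],[1,503,-302,0,-1.155],[1,503,-302,0,-1.155],[1,503,-302,0,-1.155],[1,503,-302,0,-1.155],[1,503,-302,0,-1.155],[1,503,-302,0,-1.155],[1,503,-302,0,-1.155],[1,503,-302,0,-1.155],[1,503,-302,0,-1.155]]' 20
```

```text
time: 1.05
tool_pos: [0.5009, -0.0696, 0.4044]
tool_rot: [-3.141, -0.0, 1.571]
contact_force: [0.6, -0.4, 0.2]
opening: 0.092
grip_force: 0.0
```

```bash
python3 -m crank '[[1,272,31,80,0],[1,272,31,80,0],[1,272,31,80,0],[1,272,31,80,0],[1,272,31,80,0],[1,272,31,80,0],[1,272,31,80,0],[1,272,31,80,0],[1,272,31,80,0],[1,272,31,80,0]]'
python3 - <<'E'
from h import *
print(np.round(telemetry.observe()["tool_pos"],4))
im,d=vision.read_camera("wrist");cal=vision.get_calibration("wrist")
cv2.imwrite("pics/w1.png",im[:,:,::-1])
vv,uu=np.nonzero(d>0);P=world("w",d,cal,np.c_[uu,vv])
z=np.zeros((400,640),np.uint8)
ok=(abs(P[:,2]-.074)<.004);z[vv[ok],uu[ok]]=255
n,l,st,c=cv2.connectedComponentsWithStats(z)
for i in range(1,n):
    if st[i,4]>300:
        q=P[(l[vv,uu]==i)];print(c[i],st[i],np.round(np.median(q,0),4),np.round((q.min(0)+q.max(0))/2,4),np.round(np.ptp(q,0),3))
E
```

```text
time: 1.88
tool_pos: [0.5311, 0.2001, 0.3243]
tool_rot: [-3.141, 0.001, 1.571]
contact_force: [-0.2, -1.1, 0.5]
opening: 0.0919
grip_force: 0.0
[0.5311 0.2001 0.3243]
[476.02390852 101.83471933] [459  61  54  85 962] [0.6486 0.2879 0.0742] [0.6598 0.2864 0.074 ] [0.04  0.065 0.008]
[325.66304348 202.17167519] [ 294  171   65   63 3128] [0.5324 0.2048 0.0747] [0.5324 0.2031 0.0735] [0.056 0.057 0.007]
[372.36708861 311.78596087] [345 300  55  21 869] [0.5789 0.0887 0.0744] [0.5793 0.089  0.0735] [0.055 0.023 0.007]
```

View pics/w1.png

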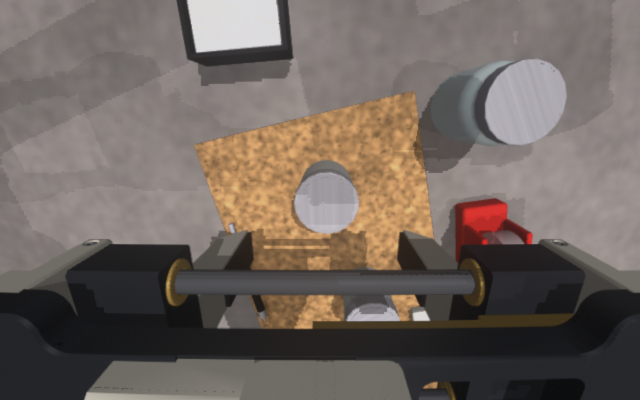

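The wrist view shows the left tin at (326,202) between the finger lines, with the jar clear at (520,100). The tin measures (0.5325, 0.2035).

```bash
python3 -m crank '[[1,3,1,30,0],[1,3,1,60,0],[1,3,1,85,0],[1,3,1,100,0],[1,3,1,108,0],[1,3,1,113,0],[1,3,1,113,0],[1,3,1,113,0]]' 25
python3 -m crank '[[-1,0,0,0,0],[-1,0,0,0,0],[-1,0,0,0,0],[-1,0,0,0,0],[-1,0,0,0,0],[-1,0,0,0,0],[-1,0,0,0,0],[-1,0,0,0,0]]' 25
```

```text
time: 2.6
tool_pos: [0.5328, 0.2029, 0.2127]
tool_rot: [3.14, -0.0, 1.57]
contact_force: [0.5, -0.0, -0.4]
opening: 0.0914
grip_force: 0.0
time: 3.27
tool_pos: [0.5323, 0.2034, 0.2118]
tool_rot: [3.141, 0.0, 1.571]
contact_force: [0.3, 0.2, 2.8]
opening: 0.0564
grip_force: 25.0
```

```bash
python3 -m crank '[[-1,0,0,-3,0],[-1,0,0,-8,0],[-1,0,0,-14,0],[-1,0,0,-20,0],[-1,0,0,-26,0],[-1,0,0,-30,0],[-1,0,0,-30,0],[-1,0,0,-30,0],[-1,0,0,-30,0],[-1,0,0,-30,0],[-1,0,0,-30,0]]'
python3 - <<'E'
from h import *
for i in range(4):
    im,d=vision.read_camera("side");s=telemetry.observe();print(np.round(s["contact_force"],2),np.round(s["torque"],2))
cv2.imwrite("pics/s1.png",im[:,:,::-1])
E
```

```text
time: 4.18
tool_pos: [0.5322, 0.2033, 0.2413]
tool_rot: [-3.141, 0.0, 1.571]
contact_force: [0.2, -0.1, -1.3]
opening: 0.0565
grip_force: 25.0
[ 0.27 -0.12 -1.03] [ 0.03 -0.07  0.02]
[-0.09  0.23 -1.93] [-0.04 -0.12  0.03]
[-0.57 -0.22 -1.96] [-0.02 -0.07  0.06]
[ 0.35  0.65 -2.12] [-0.07 -0.06 -0.02]
```

View pics/s1.png

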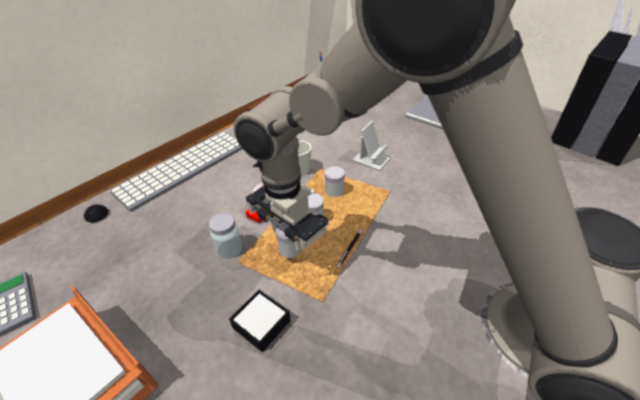

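The side view shows the left tin lifted at (290,243). The force is about -1.7 N, so it is a light one. Next: lower it, release, and rise.

```bash
python3 -m crank '[[-1,0,0,5,0],[-1,0,0,11,0],[-1,0,0,17,0],[-1,0,0,22,0],[-1,0,0,26,0],[-1,0,0,28,0],[-1,0,0,29,0],[-1,0,0,30,0],[-1,0,0,30,0],[-1,0,0,30,0],[-1,0,0,30,0]]'
python3 -m crank '[[1,0,0,0,0],[1,0,0,0,0],[1,0,0,0,0],[1,0,0,0,0],[1,0,0,0,0],[1,0,0,0,0],[1,0,0,0,0]]'
python3 -m crank '[[1,0,0,-20,0],[1,0,0,-50,0],[1,0,0,-85,0],[1,0,0,-113,0],[1,-80,25,-113,0],[1,-130,46,-113,0],[1,-130,46,-113,0],[1,-130,46,-113,0],[1,-130,46,-113,0]]'
cat > m.py <<'E'
from h import *
print(np.round(telemetry.observe()["tool_pos"],4))
im,d=vision.read_camera("wrist");cal=vision.get_calibration("wrist")
vv,uu=np.nonzero(d>0);P=world("w",d,cal,np.c_[uu,vv])
z=np.zeros((400,640),np.uint8)
ok=(abs(P[:,2]-.074)<.004);z[vv[ok],uu[ok]]=255
n,l,st,c=cv2.connectedComponentsWithStats(z)
for i in range(1,n):
    if st[i,4]>300:
        q=P[(l[vv,uu]==i)];print(np.round(np.median(q,0),4),np.round((q.min(0)+q.max(0))/2,4),np.round(np.ptp(q,0),3))
E
python3 m.py
```

```text
time: 5.3
tool_pos: [0.5324, 0.2034, 0.2119]
tool_rot: [3.141, -0.0, 1.571]
contact_force: [0.2, -0.1, -0.9]
opening: 0.0563
grip_force: 25.0
time: 5.88
tool_pos: [0.5323, 0.2033, 0.2117]
tool_rot: [3.141, 0.0, 1.571]
contact_force: [0.1, -0.6, 0.4]
opening: 0.0915
grip_force: 0.0
time: 6.63
tool_pos: [0.5792, 0.0701, 0.3246]
tool_rot: [3.141, 0.001, 1.566]
contact_force: [-0.1, 0.1, 0.4]
opening: 0.0923
grip_force: 0.0
[0.5792 0.0701 0.3246]
[0.5323 0.2057 0.0743] [0.532  0.2042 0.0737] [0.057 0.055 0.007]
[0.7024 0.1393 0.0736] [0.7071 0.1382 0.074 ] [0.033 0.06  0.008]
[0.5786 0.0758 0.0742] [0.5782 0.0744 0.0732] [0.056 0.056 0.006]
[ 0.6097 -0.0372  0.0739] [ 0.6102 -0.0358  0.0729] [0.056 0.027 0.006]
```

The left tin stands in place. The middle tin is at (0.578, 0.074), right under the commanded pose.

```bash
python3 -m crank '[[1,0,0,30,0],[1,0,0,60,0],[1,0,0,85,0],[1,0,0,100,0],[1,0,0,108,0],[1,0,0,113,0],[1,0,0,113,0],[1,0,0,113,0]]' 25
python3 -m crank '[[-1,0,0,0,0],[-1,0,0,0,0],[-1,0,0,0,0],[-1,0,0,0,0],[-1,0,0,0,0],[-1,0,0,0,0],[-1,0,0,0,0],[-1,0,0,0,0]]' 25
python3 -m crank '[[-1,0,0,-3,0],[-1,0,0,-8,0],[-1,0,0,-14,0],[-1,0,0,-20,0],[-1,0,0,-26,0],[-1,0,0,-30,0],[-1,0,0,-30,0],[-1,0,0,-30,0],[-1,0,0,-30,0],[-1,0,0,-30,0],[-1,0,0,-30,0]]'
python3 - <<'E'
from h import *
for i in range(4):
    im,d=vision.read_camera("side");s=telemetry.observe();print(np.round(s["contact_force"],2),np.round(s["torque"],2))
E
```

```text
time: 7.35
tool_pos: [0.5785, 0.0739, 0.2125]
tool_rot: [3.14, -0.0, 1.572]
contact_force: [0.6, -0.5, 0.9]
opening: 0.0918
grip_force: 0.0
time: 8.02
tool_pos: [0.5784, 0.0733, 0.2118]
tool_rot: [3.141, 0.0, 1.571]
contact_force: [0.9, 0.5, 1.2]
opening: 0.0549
grip_force: 25.0
time: 8.93
tool_pos: [0.5782, 0.0733, 0.2413]
tool_rot: [-3.141, 0.0, 1.571]
contact_force: [0.3, 0.4, -1.4]
opening: 0.0549
grip_force: 25.0
[-0.59  1.13 -1.86] [-0.01 -0.08 -0.02]
[ 0.74  0.27 -1.66] [ 0.01 -0.05 -0.07]
[ 0.84  0.87 -2.33] [-0.02 -0.08  0.01]
[ 0.73 -0.36 -1.99] [-0.02 -0.11 -0.02]
```

The middle tin is also light, at about 1.9 N.

```bash
python3 -m crank '[[-1,0,0,5,0],[-1,0,0,11,0],[-1,0,0,17,0],[-1,0,0,22,0],[-1,0,0,26,0],[-1,0,0,28,0],[-1,0,0,29,0],[-1,0,0,30,0],[-1,0,0,30,0],[-1,0,0,30,0],[-1,0,0,30,0]]'
python3 -m crank '[[1,0,0,0,0],[1,0,0,0,0],[1,0,0,0,0],[1,0,0,0,0],[1,0,0,0,0],[1,0,0,0,0],[1,0,0,0,0]]'
python3 -m crank '[[1,0,0,-20,0],[1,0,0,-50,0],[1,0,0,-85,0],[1,0,0,-113,0],[1,-80,20,-113,0],[1,-125,32,-113,0],[1,-125,32,-113,0],[1,-125,32,-113,0],[1,-125,32,-113,0]]'
python3 m.py
```

```text
time: 10.05
tool_pos: [0.5784, 0.0733, 0.2119]
tool_rot: [3.141, 0.0, 1.571]
contact_force: [0.8, -0.2, -1.3]
opening: 0.055
grip_force: 25.0
time: 10.63
tool_pos: [0.5783, 0.0733, 0.2117]
tool_rot: [3.141, 0.0, 1.571]
contact_force: [-0.1, -0.0, -0.0]
opening: 0.0911
grip_force: 0.0
time: 11.38
tool_pos: [0.6105, -0.0543, 0.3244]
tool_rot: [3.142, 0.0, 1.567]
contact_force: [-0.3, 0.1, -0.6]
opening: 0.0919
grip_force: 0.0
[ 0.6105 -0.0543  0.3244]
[0.5786 0.0746 0.0743] [0.5781 0.0738 0.0735] [0.056 0.056 0.007]
[ 0.6103 -0.0506  0.0743] [ 0.6103 -0.0524  0.0732] [0.057 0.057 0.006]
[ 0.7965 -0.0644  0.0741] [ 0.7889 -0.0589  0.074 ] [0.025 0.06  0.008]
```

```bash
python3 -m crank '[[1,0,0,30,0],[1,0,0,60,0],[1,0,0,85,0],[1,0,0,100,0],[1,0,0,108,0],[1,0,0,113,0],[1,0,0,113,0],[1,0,0,113,0]]' 35
python3 -m crank '[[-1,0,0,0,0],[-1,0,0,0,0],[-1,0,0,0,0],[-1,0,0,0,0],[-1,0,0,0,0],[-1,0,0,0,0],[-1,0,0,0,0],[-1,0,0,0,0]]' 35
python3 -m crank '[[-1,0,0,-3,0],[-1,0,0,-8,0],[-1,0,0,-14,0],[-1,0,0,-20,0],[-1,0,0,-26,0],[-1,0,0,-30,0],[-1,0,0,-30,0],[-1,0,0,-30,0],[-1,0,0,-30,0],[-1,0,0,-30,0],[-1,0,0,-30,0]]'
python3 - <<'E'
from h import *
for i in range(4):
    im,d=vision.read_camera("side");s=telemetry.observe();print(np.round(s["contact_force"],2),np.round(s["torque"],2))
E
```

```text
time: 12.1
tool_pos: [0.6106, -0.0511, 0.2126]
tool_rot: [3.14, 0.0, 1.571]
contact_force: [0.1, 0.2, 0.5]
opening: 0.0919
grip_force: 0.0
time: 12.77
tool_pos: [0.6104, -0.0517, 0.2119]
tool_rot: [3.141, 0.0, 1.571]
contact_force: [1.7, -0.3, 0.4]
opening: 0.0548
grip_force: 34.9
time: 13.68
tool_pos: [0.6102, -0.0517, 0.2413]
tool_rot: [-3.141, -0.0, 1.571]
contact_force: [0.2, 0.7, -4.2]
opening: 0.0548
grip_force: 34.9
[ 0.12  0.31 -3.62] [-0.03 -0.11 -0.02]
[-0.09  1.31 -4.07] [ 0.01 -0.12 -0.03]
[-0.55  0.18 -3.44] [ 0.03 -0.06 -0.05]
[ 0.51 -0.59 -3.63] [ 0.03 -0.02 -0.  ]
```

The right tin reads about 3.8 N, against 1.7 N and 1.9 N for the others, so it is the brass one. Now raise it to about 14 cm and hold.

```bash
python3 -m crank '[[-1,0,0,-5,0],[-1,0,0,-15,0],[-1,0,0,-30,0],[-1,0,0,-45,0],[-1,0,0,-60,0],[-1,0,0,-75,0],[-1,0,0,-90,0],[-1,0,0,-100,0],[-1,0,0,-107,0],[-1,0,0,-110,0],[-1,0,0,-110,0],[-1,0,0,-110,0]]'
python3 -m crank '[[-1,0,0,0,0],[-1,0,0,0,0],[-1,0,0,0,0],[-1,0,0,0,0],[-1,0,0,0,0],[-1,0,0,0,0],[-1,0,0,0,0],[-1,0,0,0,0]]'
python3 - <<'E'
from h import *
im,d=vision.read_camera("side")
cv2.imwrite("pics/s2.png",cv2.resize(im[130:310,180:440,::-1],None,fx=3,fy=3))
E
```

```text
time: 14.88
tool_pos: [0.6101, -0.0517, 0.3512]
tool_rot: [-3.141, -0.0, 1.571]
contact_force: [0.4, -0.3, -4.5]
opening: 0.0551
grip_force: 34.9
time: 15.55
tool_pos: [0.6103, -0.0517, 0.3517]
tool_rot: [3.142, 0.0, 1.571]
contact_force: [-0.6, -0.4, -2.8]
opening: 0.0546
grip_force: 34.9
```

View pics/s2.png

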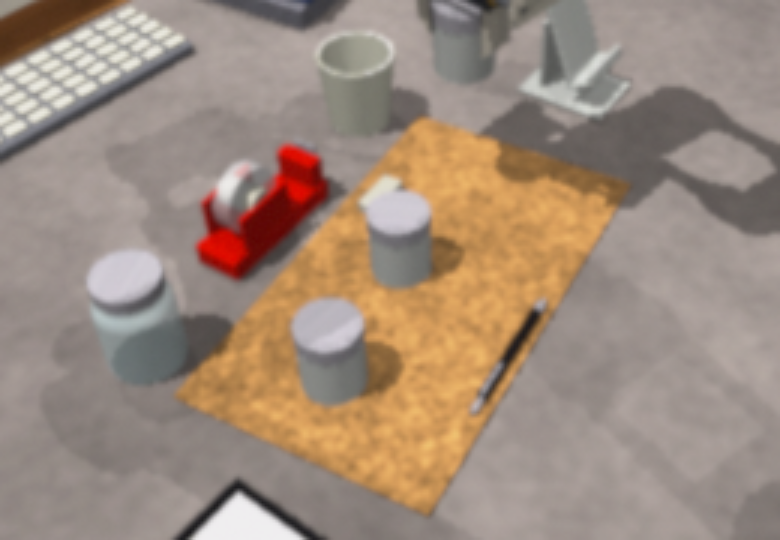

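The two light tins stand upright on the mat at crop pixels (330,350) and (400,240). The brass tin hangs upright at (462,40), and the other things look undisturbed.

```bash
python3 -c "
from cell import ticket
print(ticket.hand_in())"
```

```text
the job is handed in; nothing more can be done
None
```

I handed the job in with the brass tin, the right-hand one (about 3.8 N against about 1.8 N for the other two), held upright with its underside about 14 cm above the mat and the two light tins standing in their places; no verdict came back.

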